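# Build the pedestal and put the plaster horse on it

### The job

Set up the plaster horse on its pedestal, centred on the round turntable: first the long stepped plinth, then the plain panelled block on it, then the cap slab with its wide side up, and last the horse standing upright on top. Centre each piece on the one below with their long sides in line, finish and let go of each before the next, set them down gently because plaster chips, and leave the bucket and the round plaster base where they stand.

Things in the scene. Friction and masses are not known exactly. Their poses are not given: they have to be found in the camera images.
- wheel: the target: sculptor's low turntable (banding wheel), a dark grey round steel disc 170 mm across, its flat top 32 mm above the table, on a dark foot 120 mm across; fixed, it does not turn. Origin: centre of the underside on the table, z up.
- plinth: bottom piece of the pedestal, white plaster, loose, about 0.25 kg: a low oblong slab with one step. Lower part 150 mm (own x) by 64 mm (own y) by 18 mm high, on it a smaller step 118 by 50 by 14 mm; 32 mm high in all. Grip the lower part across its 64 mm. Lies upright. Origin: centre of the underside, x along its length, z up.
- die: second piece, white plaster, loose, about 0.22 kg: a plain oblong block 100 mm (own x) by 46 mm (own y) by 46 mm high, with a slightly raised panel (under 1 mm) on each long side. Origin: centre of the underside, x along its length, z up.
- cap: third piece, white plaster, loose, about 0.15 kg: a flat oblong slab 22 mm high that is wider above: lower part 100 mm (own x) by 48 mm (own y) by 10 mm high, upper part 114 by 60 by 12 mm. It already lies with the wide side up. Grip it across the 60 mm. Origin: centre of the underside, x along its length, z up.
- horse: top piece, white plaster, loose, 0.25 kg: horse on a base 104 (own x) by 44 (own y) by 8 mm. Grip its trunk, 38 mm wide (own y), flat from x = -25 to 25 mm, z = 62 to 92 mm above the underside; back at z = 97 mm. Head and neck at +x (x = 35 to 77 mm, ears up to z = 124 mm), tail to x = -61 mm. May face either way. Origin: centre of the underside, x towards the head, z up.
- bucket: bystander, not part of the job: open white plastic mixing bucket, 92 mm across, 100 mm high, loose. Origin: centre of the underside.
- drum: bystander, not part of the job: round moulded plaster base, 88 mm across, 42 mm high, waisted, loose. Origin: centre of the underside.
Not all that is in view belongs to the job. Leave any green look-alike of the horse alone.

How it is judged (in metres and radians):
On the way, in this order (a step that is already met when the one before it is completed fails the run):
1. the plinth lies centred on the turntable and is released (horizontal distance between plinth and wheel below 0.015 m and z of plinth in the frame of wheel between 0.028 and 0.036 m and angle between plinth's own z axis and vertical below 0.08 rad and contact force between the fingers and plinth below 0.05 N and linear speed of plinth below 0.02 m/s), for 0.2 s.
2. the panelled block stands centred and in line on the plinth and is released (horizontal distance between plinth and wheel below 0.015 m and z of plinth in the frame of wheel between 0.028 and 0.036 m and angle between each of plinth, die's own z axis and vertical below 0.08 rad and horizontal distance between die and plinth below 0.012 m and z of die in the frame of plinth between 0.028 and 0.036 m and angle between the x axis of die and the x axis of plinth, either way round below 0.2 rad and contact force between the fingers and die below 0.05 N and linear speed of die below 0.02 m/s), for 0.2 s.
3. the cap lies wide side up, centred and in line on the block and is released (horizontal distance between plinth and wheel below 0.015 m and z of plinth in the frame of wheel between 0.028 and 0.036 m and angle between each of plinth, die, cap's own z axis and vertical below 0.08 rad and horizontal distance between die and plinth below 0.012 m and z of die in the frame of plinth between 0.028 and 0.036 m and angle between the x axis of die and the x axis of plinth, either way round below 0.2 rad and horizontal distance between cap and die below 0.012 m and z of cap in the frame of die between 0.042 and 0.05 m and angle between the x axis of cap and the x axis of die, either way round below 0.2 rad and contact force between the fingers and cap below 0.05 N and linear speed of cap below 0.02 m/s), for 0.2 s.
At the end, for the whole second after the job is handed in: In order on the turntable: plinth (within 15 mm of its centre), block, cap, horse, each upright on the piece below (height 4 mm, tilt 0.08 rad), centred within 12 mm and in line within 0.2 rad of it; all released, at rest; bucket and round base within 20 mm of their places (all of step 3 and horizontal distance between horse and cap below 0.012 m and z of horse in the frame of cap between 0.018 and 0.026 m and angle between horse's own z axis and vertical below 0.08 rad and angle between the x axis of horse and the x axis of cap, either way round below 0.2 rad and contact force between the fingers and plinth below 0.05 N and linear speed of each of plinth, die, horse below 0.02 m/s and contact force between the fingers and die below 0.05 N and contact force between the fingers and horse below 0.05 N and distance of each of bucket, drum from where it was at the start of the episode below 0.02 m); the robot touches nothing.
It fails at once if a plaster piece is dropped or thrown (faster than 0.6 m/s out of the fingers, a fall of about 20 mm) ((linear speed of plinth above 0.6 m/s and contact force between the fingers and plinth below 0.05 N) or (linear speed of die above 0.6 m/s and contact force between the fingers and die below 0.05 N) or (linear speed of cap above 0.6 m/s and contact force between the fingers and cap below 0.05 N) or (linear speed of horse above 0.6 m/s and contact force between the fingers and horse below 0.05 N)).
It fails at once if a plaster piece is rammed down (over 60 N between it and what it is set on) (contact force between plinth and wheel above 60 N or contact force between die and plinth above 60 N or contact force between cap and die above 60 N or contact force between horse and cap above 60 N).
It fails at once if the bucket or the round plaster base is pushed 30 mm or more, or tipped over (distance of any of bucket, drum from where it was at the start of the episode above 0.03 m or angle between any of bucket, drum's own z axis and vertical above 0.3 rad).
It also fails if it takes over 131 s, if anything falls off the work surface, if the arm or the gripper's body presses on something with over 40 N, if the wrist force passes 120 N, or if a joint passes its speed limit or range.

### The arm

A 6-joint arm with a two-finger parallel gripper is mounted at the origin on the work surface. World frame = base frame: x ahead of the robot, y to its left, z up, the work surface at z = 0. Lengths are in m, angles in degrees, forces in N, time in s.
With the tool pointing down it reaches from about 0.3 to 0.75 m from the base axis. Payload 8.5 kg.
Tool frame: the origin (TCP) lies on the centre line of the jaws, within the pads' length; the fingertips stand 14 mm ahead of it and the grasp point (between the pads) lies 5 mm behind it; z points along the fingers, x is the direction in which the jaws open and shut, and the axes are right-handed (so a half turn about z gives the same grasp; the last joint's range is limited). The gripper opens to 85 mm and grips with 20 to 120 N. Pads are 22 mm wide; open, the fingers measure 114 mm over their backs; the gripper's body (76 mm by 85 mm) begins 54 mm behind the grasp point. The pads swing forward as they close: fully open they stand 13 mm farther back than shut.
Start: joints at [61.404, 21.807, 74.336, -0, 83.858, -12.336], TCP at [0.154, 0.528, 0.245] pointing down, gripper open.
Joint ranges: [-178.18, 178.18], [-50.72, 133.34], [12.68, 142.11], [-81.47, 261.47], [9.98, 163.14], [-165.26, 165.26]. Speed limits (degrees/s): [136.94, 136.94, 180, 180, 180, 180].

### API

Orientations are given as a 3x3 rotation matrix whose columns are the frame's x, y, z axes.
In Python, from rig import * gives the robot as it stands.
- The arm moves only by the shell command python3 -m crank 'ROWS' [FORCE]. ROWS is JSON, one flat list of numbers, 7 for each row, row after row: the turn, a rotation vector about the world's x, y, z in rad, then the shift along the world's x, y, z in m, then the opening in per cent of the stroke, from 0 (shut) to 100 (fully open). A call has 1 to 20 rows; each row shifts and turns the commanded pose from where the row before left it; what a row does not reach is not made up. A row lasts 1/10 s, in which the tool goes at most 50 mm and 8.59 degrees, less where a joint would pass 70% of its speed; a pose out of reach is approached as far as the arm can. A call is refused whole if a number of a shift passes 0.05 or a number of a turn 0.15, either way. A call with a gripper value outside its range is refused whole. The fingers move at their own pace and stop on an object; FORCE is the grip in N (left out, the last holds). Time passes only in rows, so rows that do not move let the fingers close. It gives the time, the measured TCP pose, the force and the opening at its end, in the units of the state.
- observe(): the state, without advancing time (a new reading comes with each control period).
- get_image(name): name is "scene" or "top" or "wrist"; returns a dict with "frame" (400x640x3 uint8, red, green, blue), "fov_y" (degrees; the focal length in pixels is half the picture's height over the tangent of half this angle, whatever the lens; pixels are square), "cx", "cy" (the principal point, pixels), "k1" (the pictures are not rectified: a ray, as slopes to the right and down, at radius r is drawn at 1 + k1 r^2 times it, then the intrinsics apply), "world_to_cam" (4x4, takes a point from world to camera coordinates). Camera axes: x right, y up, looking along -z (the intrinsics and any distortion apply to the point x, -y, -z); pixel columns grow to the right and rows downward; lengths in m; the calibration is good to about 2 mm. A picture is of the moment at which its call begins. There is no depth.
- close_job(): hands the job in, once; it reports no verdict.
The state is a dict: "time_s": time; "q": joint angles; "qvel": joint speeds; "joint_efforts": joint torques, N m; "position": TCP position; "tool_rot": TCP orientation; "ft_force": force on the tool from outside, world axes, zero at the start; "wrist_torque": the same for the moment, N m; "grip_width": finger opening in m.
Only numpy, scipy, OpenCV 4.12 (cv2) and the standard library are available. Lean on these libraries where they do the work, as an engineer would, in place of code of your own. Each camera call takes 0.05 s, during which the arm holds its last target. There are 200 camera calls.

## Working session

There is one attempt and no reset: what is moved stays moved. The work goes in short steps, Python scripts to look and compute and a shell command to move; the robot and the scene stay as the last step left them, time stands still between calls to the robot, and variables do not carry over. Pictures are saved under pics/ and viewed, about 12 in all and at most 16, crops included, and the job is handed in when it is done.

```bash
ls; mkdir -p pics
cat > h.py <<'E'
import numpy as np, cv2
from rig import *
def snap(n,f=None):
    d=get_image(n)
    if f: cv2.imwrite('pics/'+f,d['frame'][:,:,::-1])
    return d
def foc(d): return 200/np.tan(np.radians(d['fov_y'])/2)
def cast(d,uv,z):
    "pixels -> world points on plane z"
    f=foc(d); K=np.array([[f,0,d['cx']],[0,f,d['cy']],[0,0,1.]])
    p=cv2.undistortPoints(np.array(uv,float).reshape(-1,1,2),K,np.array([d['k1'],0,0,0,0.])).reshape(-1,2)
    # cv2 model: same forward (1+k1 r^2)
    T=np.array(d['world_to_cam']);R=T[:3,:3];c=-R.T@T[:3,3]
    r=np.c_[p[:,0],-p[:,1],-np.ones(len(p))]@R
    return c+r*((z-c[2])/r[:,2])[:,None]
def proj(d,P):
    T=np.array(d['world_to_cam']);q=np.array(P,float).reshape(-1,3)@T[:3,:3].T+T[:3,3]
    s=np.c_[q[:,0],-q[:,1]]/(-q[:,2:]); r2=(s**2).sum(1,keepdims=True)
    return s*(1+d['k1']*r2)*foc(d)+[d['cx'],d['cy']]
E
python3 - <<'E'
from h import *
o=observe();print(o)
for n in('scene','top','wrist'):
    d=snap(n,n+'0.png');T=np.array(d['world_to_cam']);print(n,d['fov_y'],d['k1'],d['cx'],d['cy'],-T[:3,:3].T@T[:3,3], -T[2,:3])
E
```

```text
pics
{'time_s': 0.0, 'q': array([ 6.14027123e+01,  2.18397636e+01,  7.43846303e+01,  3.98247277e-04,
        8.38574093e+01, -1.23347279e+01]), 'qvel': array([-0.08263545, -0.00282327,  0.04689406, -0.07053493, -0.09810306,
        0.00429974]), 'joint_efforts': array([ 4.98314512e-05, -4.48460054e+01, -2.31274080e+01, -2.09006616e-04,
        4.83904121e-03,  3.35159211e-05]), 'position': array([0.15387981, 0.52775277, 0.24472398]), 'tool_rot': array([[ 2.80039697e-01,  9.59988173e-01, -6.89453271e-04],
       [ 9.59987410e-01, -2.80040372e-01, -1.25025106e-03],
       [-1.39330098e-03, -3.11746532e-04, -9.99998981e-01]]), 'ft_force': array([ 0.30620307, -0.47867994, -0.05519805]), 'wrist_torque': array([ 0.00418751, -0.04529607, -0.01958717]), 'grip_width': 0.08498002047978542}
scene 57.54579824636436 -0.07476256247170178 322.9361914159547 203.05611172980326 [1.35665484 0.13504481 0.62931709] [-0.82867633 -0.16071523 -0.5361587 ]
top 47.13109553886217 -0.09554799111280723 323.8436338519457 199.01435715533043 [ 0.36760598 -0.03455032  1.13923591] [ 0.06724524  0.00112545 -0.99773584]
wrist 64.77377631120729 -0.019259247756132126 317.21152861505936 199.41682887114797 [0.07571542 0.5496211  0.37263223] [ 0.30358035 -0.09017554 -0.94852904]
```

View pics/top0.png

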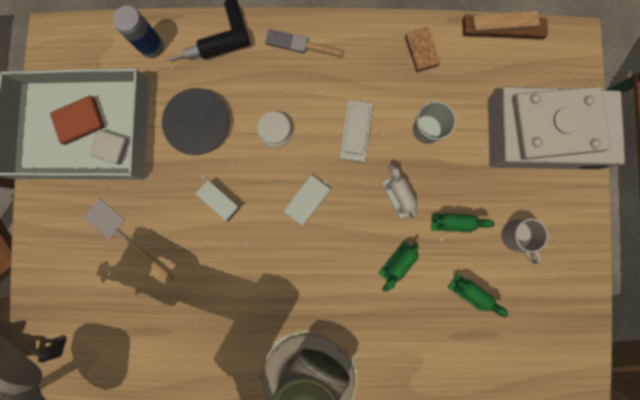

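View pics/scene0.png

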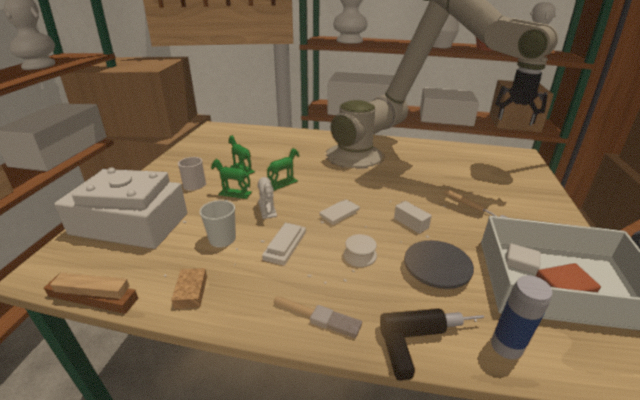

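The top view has image up = +x and image left = +y. The candidates are:
- **Plinth:** (355,130), stepped.
- **Cap:** (307,200), thin slab.
- **Die:** (217,200), a tall block in the scene view at (412,217).
- **Horse:** white one at (400,192). The three green ones are look-alikes.
- **Others:** drum (275,128), bucket (435,122), wheel (196,121). The small block in the tray at (108,147) isn't part of the job.

I'll confirm in one enlarged crop.

Run:
```python
from h import *
d=snap('top'); im=d['frame']
cv2.imwrite('pics/crop1.png',cv2.resize(im[80:230,155:465,::-1],None,fx=2.58,fy=2.58,interpolation=cv2.INTER_CUBIC))
hsv=cv2.cvtColor(im,cv2.COLOR_RGB2HSV)
def cs(m,lo,hi):
    c,_=cv2.findContours(m,cv2.RETR_EXTERNAL,cv2.CHAIN_APPROX_NONE)
    return [x for x in c if lo<cv2.contourArea(x)<hi]
m=((hsv[...,1]<60)&(hsv[...,2]>115)).astype(np.uint8)
m[:80]=0;m[240:]=0;m[:,:160]=0;m[:,470:]=0
for c in cs(m,150,5000):
    r=cv2.minAreaRect(c);print('white',np.round(r[0],1),np.round(r[1],1),round(r[2],1),cv2.contourArea(c), im[int(r[0][1]),int(r[0][0])])
m=((hsv[...,2]<75)).astype(np.uint8);m[:, :158]=0
for c in cs(m,2000,6000):
    e=cv2.fitEllipse(c);print('dark',e,cast(d,[e[0]],0.032))
```

```text
white [216.3 199.9] [40.9 19.3] 41.6 738.5 [165 165 148]
white [307.5 198.7] [24.4 49.4] 37.6 1083.5 [165 165 145]
white [398.9 193.1] [54.5 21.5] 62.5 801.0 [158 147 131]
white [274. 129.] [34. 32.] 90.0 860.0 [166 160 143]
white [435.5 120. ] [37.5 37.5] 45.0 1103.0 [154 157 140]
white [355.9 130.7] [25.6 59.3] 7.4 1411.5 [166 160 141]
dark ((195.72531127929688, 120.50299072265625), (62.0709342956543, 65.98912048339844), 73.1716079711914) [[0.63377989 0.28574965 0.032     ]]
```

View pics/crop1.png

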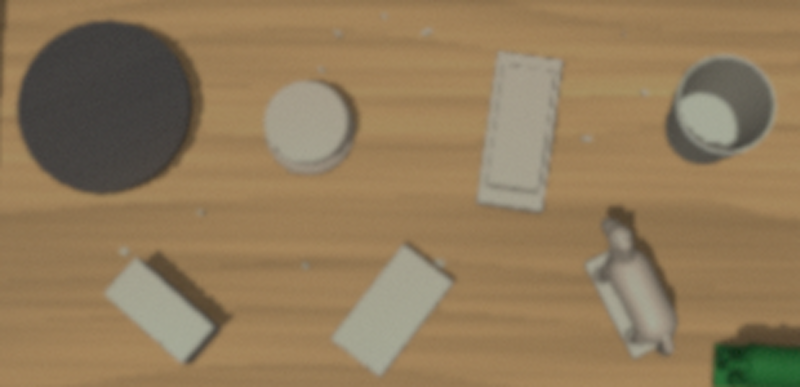

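The crop shows the wheel at left, then the drum and the plinth with its step outline. The bucket is at upper right. The die is at lower left, the cap below the middle, and the white horse at lower right with its head up in the image (+x). All of them match the description. Next I'll measure them in world coordinates.

```bash
cat >> h.py <<'E'
def whites(d,box,z,vmin=115,smax=60):
    "largest white blob in box (u0,v0,u1,v1): world minAreaRect on plane z -> centre mm, long, short, long-axis angle deg"
    h=cv2.cvtColor(d['frame'],cv2.COLOR_RGB2HSV); m=((h[...,1]<smax)&(h[...,2]>vmin)).astype(np.uint8)
    k=np.zeros_like(m);k[box[1]:box[3],box[0]:box[2]]=1
    c=max(cv2.findContours(m*k,cv2.RETR_EXTERNAL,cv2.CHAIN_APPROX_NONE)[0],key=cv2.contourArea)
    return rect(cast(d,c.reshape(-1,2),z))
def rect(w):
    (x,y),(a,b),t=cv2.minAreaRect((w[:,:2]*1000).astype(np.float32))
    if a<b: a,b,t=b,a,t+90
    return np.round([x,y,a,b,(t+90)%180-90],1)
E
python3 - <<'E'
from h import *
d=snap('top');s=snap('scene')
for n,b,z in(('plinth',(330,90,385,170),.012),('die',(190,170,245,225),.046),('cap',(275,165,340,230),.022),('horse',(375,150,425,225),.0),('drum',(250,100,300,155),.042),('bucket',(405,90,470,150),.1)):
    print(n,whites(d,b,z))
for n,i,box,z,sl in(('top',d,(150,80,240,165),.032,0),('scene',s,(395,225,480,295),.032,0)):
    h=cv2.cvtColor(i['frame'],cv2.COLOR_RGB2HSV)
    for v in (75,85,95):
        m=((h[...,2]<v)&(h[...,1]<70)).astype(np.uint8);k=0*m;k[box[1]:box[3],box[0]:box[2]]=1
        c=max(cv2.findContours(m*k,cv2.RETR_EXTERNAL,cv2.CHAIN_APPROX_NONE)[0],key=cv2.contourArea)
        w=cast(i,c.reshape(-1,2),z)[:,:2]*1000
        A=np.c_[2*w,np.ones(len(w))];q=np.linalg.lstsq(A,(w**2).sum(1),rcond=None)[0]
        print(n,v,'circ',q[:2],'d',2*np.sqrt(q[2]+q[0]**2+q[1]**2),'encl',cv2.minEnclosingCircle(w.astype(np.float32)))
for n,b,z in(('plinth',(255,215,312,270),.018),('die',(390,200,436,235),.046),('cap',(315,195,365,230),.022)): print('scene',n,whites(s,b,z))
cv2.imwrite('pics/mix.png',np.vstack([cv2.resize(d['frame'][145:230,370:500,::-1],(800,523),interpolation=cv2.INTER_CUBIC)]))
E
```

```text
plinth [ 615.7 -111.9  150.3   63.5   -7.3]
die [436.9 225.1  99.8  46.3  49.3]
cap [443.3   6.8 121.1  59.5 -36.8]
horse [ 461.4 -220.8  136.2   54.9   27.7]
drum [611.2  89.7  84.5  77.9   1.4]
bucket [ 624.1 -290.5   89.8   86.9  -44.9]
top 75 circ [634.81046186 286.56744802] d 160.33879365380298 encl ((633.1025390625, 286.85931396484375), 82.83635711669922)
top 85 circ [633.3069072  287.03741368] d 163.49253395319042 encl ((633.0899047851562, 287.572998046875), 83.4288558959961)
top 95 circ [633.34140284 287.53013566] d 164.28908903204257 encl ((633.144775390625, 287.73223876953125), 83.59352111816406)
scene 75 circ [656.15048084 290.31888618] d 136.01098513493417 encl ((702.37158203125, 303.8691711425781), 51.242218017578125)
scene 85 circ [657.76042521 312.08093379] d 115.1472030750335 encl ((644.8499145507812, 291.195068359375), 83.61772155761719)
scene 95 circ [645.28868335 301.59531429] d 149.81451027346753 encl ((642.5643310546875, 291.9433288574219), 85.97727966308594)
scene plinth [ 622.8 -113.3  161.1   65.5   -7.8]
scene die [442.8 227.3 109.   46.5  48.9]
scene cap [443.6   9.  112.   60.5 -38. ]
```

View pics/mix.png

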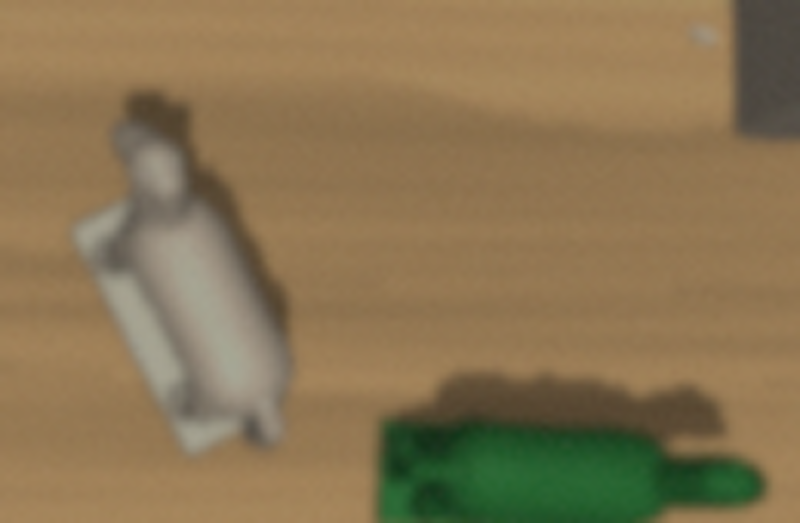

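Sizes agree with the given ones, apart from the cap's length (121 against 114 mm), where a plaster crumb touches its corner. I'll re-measure the cap later. The crop shows the horse's base corners at about (383,183) and (401,218), with the head up-left. First move: to above the plinth.

```bash
python3 -m crank '[0,0,0.04,0.025,-0.035,0,100, 0,0,0.04,0.025,-0.035,0,100, 0,0,0.04,0.025,-0.035,0,100, 0,0,0.037,0.025,-0.035,0,100, 0,0,0,0.025,-0.035,0,100, 0,0,0,0.025,-0.035,0,100, 0,0,0,0.025,-0.035,0,100, 0,0,0,0.025,-0.035,0,100, 0,0,0,0.025,-0.035,0,100, 0,0,0,0.025,-0.035,0,100, 0,0,0,0.025,-0.035,0,100, 0,0,0,0.025,-0.035,0,100, 0,0,0,0.025,-0.035,0,100, 0,0,0,0.025,-0.035,0,100, 0,0,0,0.025,-0.035,0,100, 0,0,0,0.025,-0.035,0,100, 0,0,0,0.025,-0.035,0,100, 0,0,0,0.025,-0.035,0,100, 0,0,0,0.012,-0.010,0,100, 0,0,0,0,0,0,100]' 30
python3 - <<'E'
from h import *
o=observe();R=o['tool_rot'];print(o['time_s'],o['position'],'yaw',np.degrees(np.arctan2(R[1,0],R[0,0])),R[:,2],o['q'],o['ft_force'])
d=snap('top')
for n,b,z in(('plinth',(330,90,385,170),.012),):print(n,whites(d,b,z))
h=cv2.cvtColor(d['frame'],cv2.COLOR_RGB2HSV);m=((h[...,1]<60)&(h[...,2]>115)).astype(np.uint8)[165:230,275:340]
m=cv2.morphologyEx(m,cv2.MORPH_OPEN,np.ones((5,5),np.uint8));c=max(cv2.findContours(m,0,1)[0],key=cv2.contourArea).reshape(-1,2)+[275,165]
print('cap',rect(cast(d,c,.022)))
# horse base corners at z=.008 and trunk edges at z=.078
u=lambda *p:np.array(p)/6.154+[370,145]
b=cast(d,u((80,235),(190,450),(250,425)),.008)[:,:2];t=cast(d,u((135,235),(195,390),(215,205),(285,350)),.078)[:,:2]
print(b,np.hypot(*(b[0]-b[1])),np.degrees(np.arctan2(*(b[0]-b[1])[::-1])))
ax=(b[0]-b[1])/np.hypot(*(b[0]-b[1]));n=np.array([ax[1],-ax[0]]);print('base centre',(b[0]+b[1])/2+n*.022)
print('trunk edges offs',(t-b[0])@n, [np.degrees(np.arctan2(*(t[i]-t[i+1])[::-1])) for i in(0,2)])
snap('wrist','w1.png')
E
```

```text
time_s: 2.3
position: [0.6168, -0.1137, 0.2442]
tool_rot: [[0.128, 0.992, -0.001], [0.992, -0.128, 0.0], [0.0, -0.001, -1.0]]
ft_force: [-0.7, 0.2, -0.6]
grip_width: 0.0855
2.3 [ 0.61678767 -0.11373941  0.24422293] yaw 82.61734811444485 [-8.12542101e-04  2.52493121e-04 -9.99999638e-01] [-2.12448215e+01  2.98224079e+01  6.10533275e+01 -3.38618228e-03
  8.91728980e+01 -1.03862123e+02] [-0.74251965  0.1852332  -0.63038912]
plinth [ 672.  -119.1   59.6   10.2   65.4]Traceback (most recent call last):
  File "<stdin>", line 6, in <module>
ValueError: max() iterable argument is empty
```

Run:
```python
from h import *
d=snap('wrist','w1.png')
print(whites(d,(0,0,640,400),.018))
print(proj(d,[[.6157,-.1119,.032]]))
```

```text
[ 652.  -349.9  118.1  117.4  -20.2]
[[318.66930044 171.51494237]]
```

View pics/w1.png

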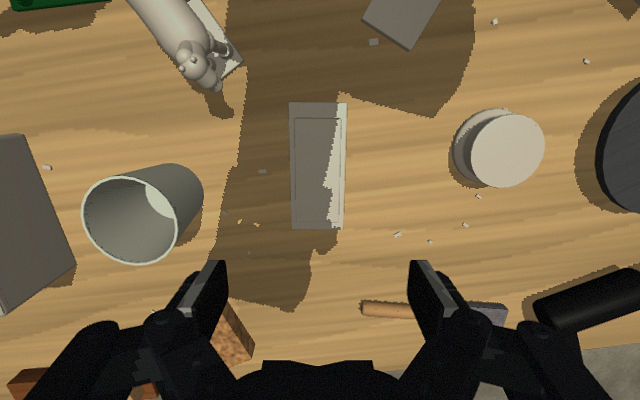

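The plinth is in the arm's shadow, spanning (291,102) to (346,229), and lies centred between the jaws (pads at u≈222 and 415). I'll descend partway, and check the corner rays.

```bash
python3 - <<'E'
from h import *
d=snap('wrist');w=cast(d,[(291,102),(346,103),(344,229),(291,228)],.018);print(rect(w))
E
python3 -m crank '[0,0,0,-0.001,0.001,-0.04,100, 0,0,0,0,0,-0.04,100, 0,0,0,0,0,-0.04,100, 0,0,0,0,0,-0.04,100, 0,0,0,0,0,-0.03,100, 0,0,0,0,0,-0.02,100, 0,0,0,0,0,0,100]' 30
python3 - <<'E'
from h import *
snap('wrist','w2.png');snap('scene','s2.png')
s=cv2.imread('pics/s2.png')[190:290,220:380];w=cv2.imread('pics/w2.png')
cv2.imwrite('pics/m2.png',np.hstack([cv2.resize(s,(480,300)),cv2.resize(w,(320,300))]))
E
```

```text
[ 616.4 -110.9  147.8   64.9   -8.5]
time_s: 3.15
position: [0.6133, -0.1094, 0.0333]
tool_rot: [[0.125, 0.992, -0.005], [0.992, -0.125, 0.002], [0.001, -0.005, -1.0]]
ft_force: [0.2, 0.5, 0.6]
grip_width: 0.0855
```

View pics/m2.png

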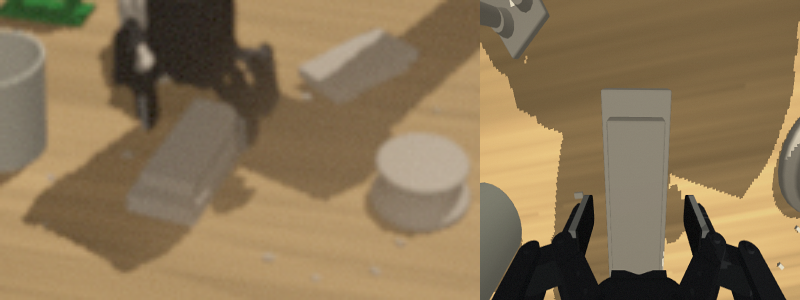

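Fingers straddle the plinth symmetrically. I'll lower to z≈0.018 and close.

```bash
python3 -m crank '[0,0,0,0.002,-0.001,-0.008,100, 0,0,0,0,0,-0.007,100, 0,0,0,0,0,0,100, 0,0,0,0,0,0,80, 0,0,0,0,0,0,60, 0,0,0,0,0,0,60, 0,0,0,0,0,0,60, 0,0,0,0,0,0,60]' 40
python3 - <<'E'
from h import *
snap('wrist','w3.png');snap('scene','s3.png')
s=cv2.imread('pics/s3.png')[190:290,220:380];w=cv2.imread('pics/w3.png')
cv2.imwrite('pics/m3.png',np.hstack([cv2.resize(s,(400,300)),cv2.resize(w[150:400,150:490],(400,300))]))
E
```

```text
time_s: 4.05
position: [0.6172, -0.1121, 0.021]
tool_rot: [[0.126, 0.992, 0.001], [0.992, -0.126, -0.0], [-0.0, 0.001, -1.0]]
ft_force: [-2.3, 0.3, 6.3]
grip_width: 0.0623
```

View pics/m3.png

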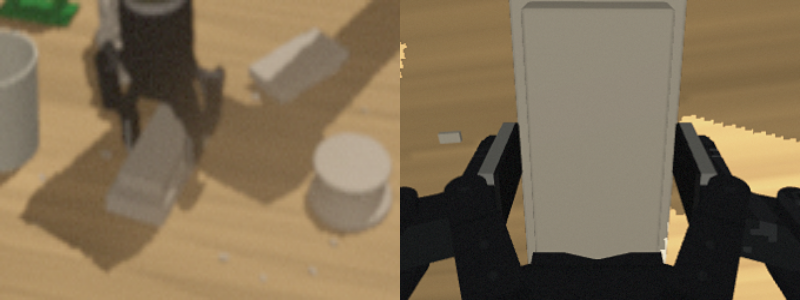

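The pad tips meet the plinth's sides at (517,125) and (683,125), so it looks gripped. The 6 N upward force suggests the tips brush the table. I'll do a gentle test lift.

```bash
python3 -m crank '[0,0,0,0,0,0.003,60, 0,0,0,0,0,0.005,60, 0,0,0,0,0,0.01,60, 0,0,0,0,0,0.01,60, 0,0,0,0,0,0,60, 0,0,0,0,0,0,60]' 50
python3 - <<'E'
from h import *
o=observe();print(o['ft_force'],o['position'])
snap('wrist','w4.png');snap('scene','s4.png')
s=cv2.imread('pics/s4.png')[190:290,220:380];w=cv2.imread('pics/w4.png')
cv2.imwrite('pics/m4.png',np.hstack([cv2.resize(s,(400,300)),cv2.resize(w[150:400,150:490],(400,300))]))
E
```

```text
time_s: 4.75
position: [0.6171, -0.112, 0.0487]
tool_rot: [[0.126, 0.992, 0.001], [0.992, -0.126, -0.0], [-0.0, 0.001, -1.0]]
ft_force: [0.2, -0.2, -2.9]
grip_width: 0.0617
[ 0.1803303  -0.15422858 -2.8819906 ] [ 0.61705026 -0.11201853  0.04865806]
```

View pics/m4.png

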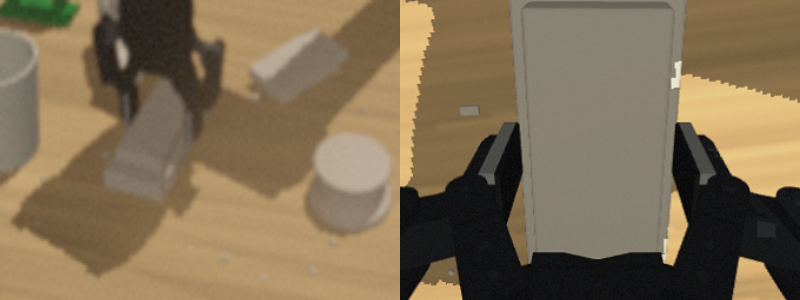

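Lifted, with about 0.29 kg of load. Carrying it to the turntable.

```bash
python3 -m crank '[0,0,0,0,0,0.03,60, 0,0,0,0,0,0.04,60, 0,0,0,0,0.01,0.03,60, 0,0,0,0.002,0.03,0,60, 0,0,0,0.002,0.04,0,60, 0,0,0,0.002,0.04,0,60, 0,0,0,0.002,0.04,0,60, 0,0,0,0.002,0.04,0,60, 0,0,0,0.002,0.04,0,60, 0,0,0,0.002,0.04,0,60, 0,0,0,0.002,0.04,0,60, 0,0,0,0.002,0.03,0,60, 0,0,0,0.0015,0.02,0,60, 0,0,0,0,0.02,0,60, 0,0,0,0,0.008,0,60, 0,0,0,0,0,-0.02,60, 0,0,0,0,0,-0.03,60, 0,0,0,0,0,-0.02,60, 0,0,0,0,0,-0.01,60, 0,0,0,0,0,0,60]'
python3 -m crank '[0,0,0,0,0,0,60, 0,0,0,0,0,0,60]'
```

```text
time_s: 6.85
position: [0.6361, 0.2853, 0.0671]
tool_rot: [[0.127, 0.992, -0.003], [0.992, -0.127, -0.001], [-0.001, -0.002, -1.0]]
ft_force: [-0.1, 0.2, -3.1]
grip_width: 0.0619
time_s: 7.05
position: [0.6372, 0.286, 0.0699]
tool_rot: [[0.127, 0.992, 0.002], [0.992, -0.127, 0.001], [0.001, 0.002, -1.0]]
ft_force: [0.2, -0.8, -2.4]
grip_width: 0.0622
```

```bash
python3 -m crank '[0,0,0,-0.002,0,-0.006,60, 0,0,0,0,0,-0.005,60, 0,0,0,0,0,-0.002,60, 0,0,0,0,0,0,60, 0,0,0,0,0,0,60]'
python3 -m crank '[0,0,0,0,0,-0.0015,60, 0,0,0,0,0,-0.001,60, 0,0,0,0,0,0,60, 0,0,0,0,0,0,60]'
```

```text
time_s: 7.55
position: [0.6346, 0.286, 0.0554]
tool_rot: [[0.127, 0.992, 0.0], [0.992, -0.127, 0.0], [0.0, 0.0, -1.0]]
ft_force: [-0.6, 0.1, -2.2]
grip_width: 0.062
time_s: 7.95
position: [0.6346, 0.286, 0.0532]
tool_rot: [[0.126, 0.992, 0.001], [0.992, -0.126, 0.0], [0.0, 0.001, -1.0]]
ft_force: [-0.3, -0.6, 1.8]
grip_width: 0.0618
```

Contact at the expected height. Releasing, retreating and checking.

```bash
python3 -m crank '[0,0,0,0,0,0,80, 0,0,0,0,0,0,90, 0,0,0,0,0,0,100, 0,0,0,0,0,0,100, 0,0,0,0,0,0,100, 0,0,0,0,0,0.03,100, 0,0,0,0,0,0.04,100, 0,0,0,0,0,0.04,100, 0,0,0,0,0,0.04,100, 0,0,0,0,0,0.03,100, 0,0,0,-0.03,0,0,100, 0,0,0,-0.04,-0.01,0,100, 0,0,0,-0.04,-0.01,0,100, 0,0,0,-0.04,-0.01,0,100, 0,0,0,-0.03,-0.01,0,100, 0,0,0,-0.02,-0.01,0,100, 0,0,0,0,0,0,100, 0,0,0,0,0,0,100]'
python3 - <<'E'
from h import *
d=snap('top','t5.png');s=snap('scene','s5.png')
print('plinth',whites(d,(150,70,245,170),.05),whites(s,(395,215,480,295),.05))
print('die',whites(d,(180,170,245,225),.046))
h=cv2.cvtColor(d['frame'],cv2.COLOR_RGB2HSV);m=((h[...,1]<60)&(h[...,2]>115)).astype(np.uint8)[165:230,275:340]
m=cv2.morphologyEx(m,cv2.MORPH_OPEN,np.ones((5,5),np.uint8));c=max(cv2.findContours(m,0,1)[0],key=cv2.contourArea).reshape(-1,2)+[275,165]
print('cap',rect(cast(d,c,.022)))
u=lambda *p:np.array(p)/6.154+[370,145]
b=cast(d,u((80,235),(190,450),(250,425)),.008)[:,:2];t=cast(d,u((135,235),(195,390),(215,205),(285,350)),.078)[:,:2]
print(b,np.hypot(*(b[0]-b[1])),np.degrees(np.arctan2(*(b[0]-b[1])[::-1])))
ax=(b[0]-b[1])/np.hypot(*(b[0]-b[1]));n=np.array([ax[1],-ax[0]]);print('base centre',(b[0]+b[1])/2+n*.022)
print('trunk offs',(t-b[0])@n, [np.degrees(np.arctan2(*(t[i]-t[i+1])[::-1])) for i in(0,2)])
cv2.imwrite('pics/m5.png',np.hstack([cv2.resize(d['frame'][70:240,150:290,::-1],(400,486)),cv2.resize(s['frame'][190:310,385:485,::-1],(400,486))]))
E
```

```text
time_s: 9.75
position: [0.4348, 0.2361, 0.2333]
tool_rot: [[0.127, 0.992, 0.001], [0.992, -0.127, 0.0], [0.0, 0.001, -1.0]]
ft_force: [0.1, -0.0, 1.2]
grip_width: 0.0852
plinth [633.4 286.6 152.2  65.9  -7.4] [641.8 284.9 168.2  66.5  -7.4]
die [423.3 209.1  58.7  46.3  49.6]
cap [446.4   5.  110.   60.7 -36.2]
[[ 0.48471131 -0.17972615]
 [ 0.39841649 -0.22421445]
 [ 0.40868271 -0.24849013]] 0.0970876092248236 27.272847212087907
base centre [ 0.45164493 -0.22152466]
trunk offs [0.007372   0.00076775 0.03987001 0.03830382] [np.float64(21.23532942796069), np.float64(25.799376747810726)]
```

View pics/m5.png

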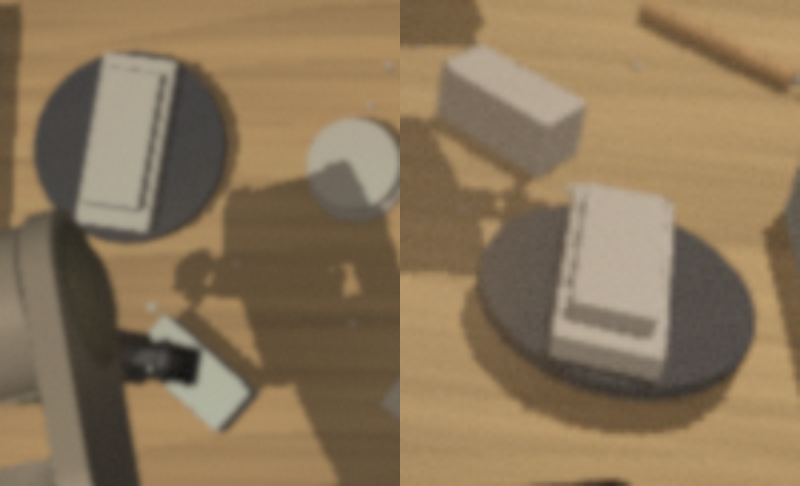

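The plinth is on the wheel, centred in both views. Top view gives (633.4, 286.6) against the wheel's (633.3, 287.2), angle -7.4°. Now the die: yaw +0.988 rad, shift (+2, -11) mm, down 0.203.

```bash
python3 -m crank '[0,0,0.14,0.002,-0.003,0,100, 0,0,0.14,0,-0.003,0,100, 0,0,0.14,0,-0.003,0,100, 0,0,0.14,0,-0.002,0,100, 0,0,0.14,0,0,0,100, 0,0,0.14,0,0,0,100, 0,0,0.148,0,0,0,100, 0,0,0,0,0,-0.03,100, 0,0,0,0,0,-0.04,100, 0,0,0,0,0,-0.04,100, 0,0,0,0,0,-0.03,100, 0,0,0,0,0,0,100, 0,0,0,0,0,0,100]'
python3 - <<'E'
from h import *
o=observe();R=o['tool_rot'];print(np.degrees(np.arctan2(R[1,0],R[0,0])),o['q'])
d=snap('wrist','w6.png');print(whites(d,(150,0,490,330),.046,vmin=90),proj(d,[[.4369,.2251,.046]]))
E
```

```text
time_s: 11.15
position: [0.4374, 0.2252, 0.0932]
tool_rot: [[-0.759, 0.652, 0.0], [0.652, 0.759, 0.0], [-0.0, 0.0, -1.0]]
ft_force: [0.6, 0.3, -0.0]
grip_width: 0.0856
139.3411115091362 [ 1.34249078e+01  2.61980468e+01  9.62929491e+01  1.21498096e-03
  5.75071832e+01 -1.25916856e+02]
[435.1 221.3 103.6  45.1  49.5] [[318.87533087 236.03114541]]
```

View pics/w6.png

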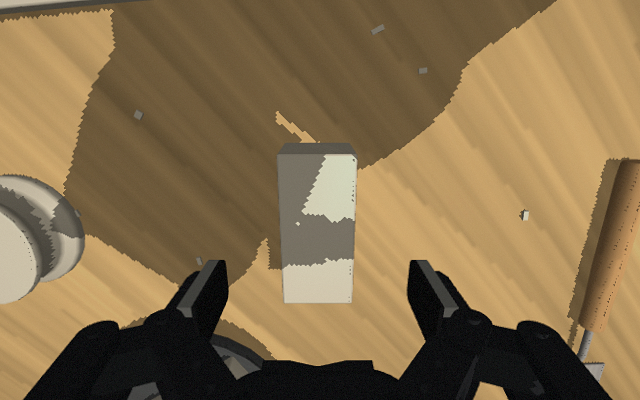

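The die spans u 278 to 357 and v 155 to 303, centred between the jaws, with yaw matching. Descending and gripping.

```bash
python3 - <<'E'
from h import *
d=snap('wrist');print(rect(cast(d,[(278,155),(357,155),(352,303),(284,303)],.046)))
E
python3 -m crank '[0,0,0,0,0,-0.02,100, 0,0,0,0,0,-0.025,100, 0,0,0,0,0,-0.018,100, 0,0,0,0,0,0,100, 0,0,0,0,0,0,70, 0,0,0,0,0,0,50, 0,0,0,0,0,0,40, 0,0,0,0,0,0,40, 0,0,0,0,0,0,40, 0,0,0,0,0,0,40, 0,0,0,0,0,0,40]' 50
python3 -m crank '[0,0,0,0,0,0.005,40, 0,0,0,0,0,0.015,40, 0,0,0,0,0,0.01,40, 0,0,0,0,0,0,40, 0,0,0,0,0,0,40]'
```

```text
[437.6 224.7  98.7  45.   49.4]
time_s: 12.35
position: [0.4372, 0.2252, 0.0312]
tool_rot: [[-0.759, 0.651, 0.003], [0.651, 0.759, 0.001], [-0.001, 0.002, -1.0]]
ft_force: [0.0, -0.4, 6.9]
grip_width: 0.0452
time_s: 12.85
position: [0.4364, 0.225, 0.0599]
tool_rot: [[-0.759, 0.652, 0.0], [0.652, 0.759, 0.0], [-0.0, 0.0, -1.0]]
ft_force: [-0.4, -0.1, -1.6]
grip_width: 0.0451
```

```bash
python3 -m crank '[0,0,0,0,0,0.03,40, 0,0,0,0,0,0.04,40, 0,0,0,0,0,0.03,40, 0,0,-0.12,0.02,0.006,0,40, 0,0,-0.14,0.03,0.009,0,40, 0,0,-0.14,0.03,0.009,0,40, 0,0,-0.14,0.03,0.009,0,40, 0,0,-0.14,0.03,0.009,0,40, 0,0,-0.14,0.03,0.009,0,40, 0,0,-0.12,0.02,0.006,0,40, 0,0,-0.048,0.007,0.0045,0,40, 0,0,0,0,0,0,40, 0,0,0,0,0,-0.02,40, 0,0,0,0,0,-0.02,40, 0,0,0,0,0,-0.01,40, 0,0,0,0,0,0,40, 0,0,0,0,0,0,40]'
python3 - <<'E'
from h import *
o=observe();R=o['tool_rot'];print(np.degrees(np.arctan2(R[1,0],R[0,0])),o['position'])
E
```

```text
time_s: 14.55
position: [0.6336, 0.2865, 0.1105]
tool_rot: [[0.126, 0.992, 0.001], [0.992, -0.126, 0.0], [0.0, 0.001, -1.0]]
ft_force: [-0.1, 0.4, -1.3]
grip_width: 0.0452
82.76446556487248 [0.63359729 0.28649307 0.11050706]
```

```bash
python3 -m crank '[0,0,0,0,0,-0.006,40, 0,0,0,0,0,-0.004,40, 0,0,0,0,0,-0.002,40, 0,0,0,0,0,0,40, 0,0,0,0,0,0,40]'
python3 -m crank '[0,0,0,0,0,-0.0015,40, 0,0,0,0,0,-0.001,40, 0,0,0,0,0,-0.0005,40, 0,0,0,0,0,0,40]'
python3 - <<'E'
from h import *
d=snap('wrist','w7.png');s=snap('scene','s7.png')
cv2.imwrite('pics/m7.png',np.hstack([cv2.resize(d['frame'][:,:,::-1],(400,250)),cv2.resize(s['frame'][190:265,375:495,::-1],(400,250))]))
E
```

```text
time_s: 15.05
position: [0.6336, 0.2865, 0.098]
tool_rot: [[0.126, 0.992, 0.0], [0.992, -0.126, 0.0], [0.0, 0.0, -1.0]]
ft_force: [-1.1, -0.1, -1.0]
grip_width: 0.0452
time_s: 15.45
position: [0.6335, 0.2865, 0.0953]
tool_rot: [[0.126, 0.992, 0.0], [0.992, -0.126, 0.0], [0.0, 0.0, -1.0]]
ft_force: [-2.4, 0.7, 3.1]
grip_width: 0.0453
```

View pics/m7.png

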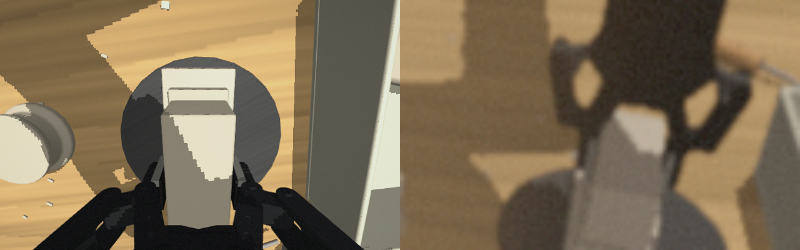

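The die sits in line on the plinth, contact felt at the expected height. Releasing and going above the cap.

```bash
python3 -m crank '[0,0,0,0,0,0,60, 0,0,0,0,0,0,80, 0,0,0,0,0,0,100, 0,0,0,0,0,0,100, 0,0,0,0,0,0.03,100, 0,0,0,0,0,0.04,100, 0,0,0,0,0,0.04,100, 0,0,0,0,0,0.03,100, 0,0,0,-0.02,-0.025,0,100, 0,0,-0.12,-0.03,-0.04,0,100, 0,0,-0.14,-0.03,-0.045,0,100, 0,0,-0.14,-0.03,-0.045,0,100, 0,0,-0.115,-0.03,-0.045,0,100, 0,0,0,-0.03,-0.04,0,100, 0,0,0,-0.02,-0.03,0,100, 0,0,0,0,-0.01,-0.02,100, 0,0,0,0,0,-0.04,100, 0,0,0,0,0,-0.04,100, 0,0,0,0,0,-0.02,100, 0,0,0,0,0,0,100]'
python3 -m crank '[0,0,0,0,0,0,100]'
python3 - <<'E'
from h import *
o=observe();R=o['tool_rot'];print(np.degrees(np.arctan2(R[1,0],R[0,0])),o['position'])
d=snap('top','t8.png');print('die',whites(d,(160,75,240,170),.11),whites(d,(160,75,240,170),.05))
w=snap('wrist','w8.png');print('cap',whites(w,(130,0,510,330),.022,vmin=70))
cv2.imwrite('pics/m8.png',np.hstack([cv2.resize(w['frame'][:,:,::-1],(400,250)),cv2.resize(d['frame'][70:170,120:280,::-1],(400,250))]))
E
```

```text
time_s: 17.55
position: [0.4491, 0.0168, 0.1129]
tool_rot: [[0.599, 0.801, -0.005], [0.801, -0.599, 0.001], [-0.002, -0.005, -1.0]]
ft_force: [-0.1, -0.0, 0.1]
grip_width: 0.0853
time_s: 17.65
position: [0.4508, 0.0166, 0.1155]
tool_rot: [[0.599, 0.801, 0.001], [0.801, -0.599, -0.0], [0.0, 0.001, -1.0]]
ft_force: [0.0, 0.1, 0.9]
grip_width: 0.0853
53.228750837907334 [0.45077231 0.0165695  0.11554623]
die [635.6 272.8 111.   74.9  -6.6] [651.2 290.7 117.5  79.2  -6.6]
cap [440.9   7.7 114.1  59.  -36.9]
```

View pics/m8.png

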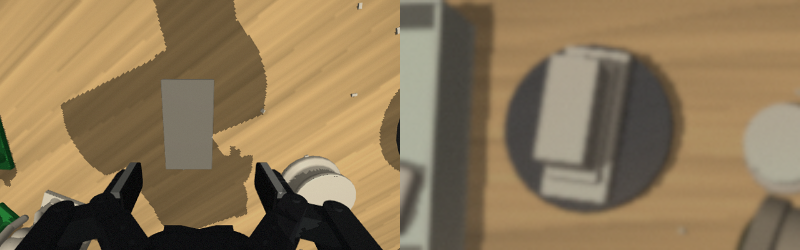

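The cap measures 114×59 mm at (440.9, 7.7), angle -36.9°, a clean fit. The die stands on the plinth. Gripping the cap, and checking the die's centre by its top-face corners.

```bash
python3 - <<'E'
from h import *
d=snap('top');p=lambda *q:np.array(q)/2.5+[120,70]
print('die',rect(cast(d,p((147,50),(202,57),(188,168),(133,160)),.110)))
E
python3 -m crank '[0,0,0,-0.01,-0.009,0,100, 0,0,0,0,0,-0.03,100, 0,0,0,0,0,-0.035,100, 0,0,0,0,0,-0.02,100, 0,0,0,0,0,-0.011,100, 0,0,0,0,0,0,100, 0,0,0,0,0,0,85, 0,0,0,0,0,0,70, 0,0,0,0,0,0,55, 0,0,0,0,0,0,55, 0,0,0,0,0,0,55, 0,0,0,0,0,0,55]' 50
python3 -m crank '[0,0,0,0,0,0.003,55, 0,0,0,0,0,0.007,55, 0,0,0,0,0,0.01,55, 0,0,0,0,0,0.01,55, 0,0,0,0,0,0,55, 0,0,0,0,0,0,55]'
python3 - <<'E'
from h import *
d=snap('wrist','w9.png');s=snap('scene','s9.png')
cv2.imwrite('pics/m9.png',np.hstack([cv2.resize(d['frame'][:,:,::-1],(400,250)),cv2.resize(s['frame'][180:255,280:400,::-1],(400,250))]))
E
```

```text
die [631.7 284.5 107.2  52.6  -5. ]
time_s: 19.0
position: [0.4407, 0.0074, 0.0201]
tool_rot: [[0.598, 0.801, 0.002], [0.801, -0.598, -0.001], [0.001, 0.002, -1.0]]
ft_force: [-1.8, -1.1, 8.5]
grip_width: 0.0585
time_s: 19.6
position: [0.4404, 0.0077, 0.0492]
tool_rot: [[0.599, 0.801, 0.001], [0.801, -0.599, -0.0], [0.0, 0.001, -1.0]]
ft_force: [-0.3, 0.2, -1.5]
grip_width: 0.0587
```

View pics/m9.png

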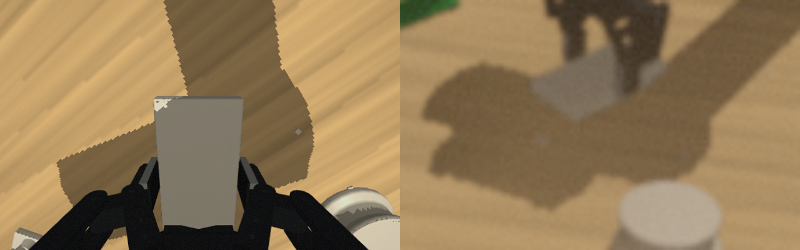

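The cap is held level. Carrying it to the stack.

```bash
python3 -m crank '[0,0,0,0,0,0.03,55, 0,0,0,0,0,0.04,55, 0,0,0,0,0,0.04,55, 0,0,0,0.02,0.03,0.02,55, 0,0,0.1,0.025,0.036,0,55, 0,0,0.12,0.025,0.036,0,55, 0,0,0.12,0.025,0.036,0,55, 0,0,0.1,0.025,0.036,0,55, 0,0,0.075,0.025,0.036,0,55, 0,0,0,0.025,0.036,0,55, 0,0,0,0.015,0.02,0,55, 0,0,0,0.008,0.0125,0,55, 0,0,0,0,0,0,55, 0,0,0,0,0,-0.02,55, 0,0,0,0,0,-0.01,55, 0,0,0,0,0,0,55, 0,0,0,0,0,0,55]'
python3 - <<'E'
from h import *
o=observe();R=o['tool_rot'];print(np.degrees(np.arctan2(R[1,0],R[0,0])),o['position'])
E
```

```text
time_s: 21.4
position: [0.6333, 0.2857, 0.1492]
tool_rot: [[0.127, 0.992, -0.0], [0.992, -0.127, -0.0], [-0.0, -0.0, -1.0]]
ft_force: [-0.1, 0.3, -0.1]
grip_width: 0.0584
82.70648292025908 [0.63328743 0.28572436 0.14918281]
```

```bash
python3 -m crank '[0,0,0,0,0,-0.008,55, 0,0,0,0,0,-0.006,55, 0,0,0,0,0,-0.003,55, 0,0,0,0,0,0,55, 0,0,0,0,0,0,55]'
python3 -m crank '[0,0,0,0,0,-0.0015,55, 0,0,0,0,0,-0.001,55, 0,0,0,0,0,0,55, 0,0,0,0,0,0,55]'
```

```text
time_s: 21.9
position: [0.6334, 0.2862, 0.1319]
tool_rot: [[0.126, 0.992, 0.0], [0.992, -0.126, 0.0], [0.0, 0.0, -1.0]]
ft_force: [0.3, 0.4, -0.9]
grip_width: 0.0585
time_s: 22.3
position: [0.6334, 0.2863, 0.1302]
tool_rot: [[0.126, 0.992, 0.001], [0.992, -0.126, 0.0], [0.0, 0.001, -1.0]]
ft_force: [-3.0, -0.6, 5.2]
grip_width: 0.0585
```

Contact felt. Releasing, rising, then going over to the horse. I'll turn the long way (yaw to about -63°) to keep the last joint clear of its limit.

```bash
python3 -m crank '[0,0,0,0,0,0,75, 0,0,0,0,0,0,90, 0,0,0,0,0,0,100, 0,0,0,0,0,0,100, 0,0,0,0,0,0,100, 0,0,0,0,0,0.02,100, 0,0,0,0,0,0.04,100, 0,0,0,0,0,0.04,100, 0,0,0,0,0,0.02,100, 0,0,0,0,0,0,100]'
python3 -m crank '[0,0,-0.14,-0.01,-0.028,0,100, 0,0,-0.14,-0.01,-0.028,0,100, 0,0,-0.14,-0.01,-0.028,0,100, 0,0,-0.14,-0.01,-0.028,0,100, 0,0,-0.14,-0.01,-0.028,0,100, 0,0,-0.14,-0.01,-0.028,0,100, 0,0,-0.14,-0.01,-0.028,0,100, 0,0,-0.14,-0.01,-0.028,0,100, 0,0,-0.14,-0.01,-0.028,0,100, 0,0,-0.14,-0.01,-0.028,0,100, 0,0,-0.14,-0.01,-0.028,0,100, 0,0,-0.14,-0.01,-0.028,0,100, 0,0,-0.14,-0.01,-0.028,0,100, 0,0,-0.14,-0.01,-0.028,0,100, 0,0,-0.14,-0.01,-0.028,0,100, 0,0,-0.14,-0.01,-0.028,0,100, 0,0,-0.14,-0.01,-0.028,0,100, 0,0,-0.14,-0.01,-0.028,0,100, 0,0,0,0,0,0,100, 0,0,0,0,0,0,100]'
python3 - <<'E'
from h import *
o=observe();R=o['tool_rot'];print(np.degrees(np.arctan2(R[1,0],R[0,0])),o['position'],o['q'])
d=snap('top','t10.png');w=snap('wrist','w10.png');print('cap',whites(d,(155,70,235,165),.132))
print(proj(w,[[.4516,-.2215,.097],[.4516,-.2215,.008]]),proj(d,[[.4516,-.2215,.097]]))
cv2.imwrite('pics/m10.png',np.hstack([cv2.resize(w['frame'][:,:,::-1],(480,300)),cv2.resize(d['frame'][70:170,130:237,::-1],(320,300))]))
E
```

```text
time_s: 23.3
position: [0.634, 0.2865, 0.253]
tool_rot: [[0.126, 0.992, 0.007], [0.992, -0.126, 0.002], [0.003, 0.006, -1.0]]
ft_force: [0.6, -1.0, 0.4]
grip_width: 0.0847
time_s: 25.3
position: [0.4529, -0.2177, 0.2483]
tool_rot: [[0.475, -0.88, -0.001], [-0.88, -0.475, 0.002], [-0.002, 0.001, -1.0]]
ft_force: [0.4, 0.1, -0.5]
grip_width: 0.0856
-61.62230914401921 [ 0.45287793 -0.21772417  0.24825315] [-3.92067371e+01  1.69505885e+01  8.12722815e+01  1.55490998e-02
  8.18953380e+01  2.24133330e+01]
cap [615.7 275.9 143.1  86.5  -6.7]
[[319.73494006 190.16527113]
 [319.24425379 168.64435824]] [[406.16583164 193.84398322]]
```

View pics/m10.png

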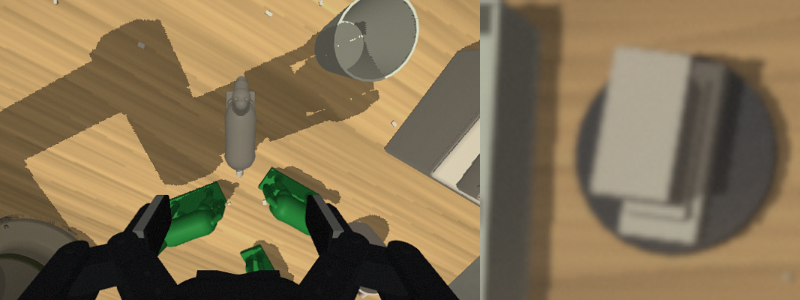

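The cap lies on the die. The horse is centred between the jaws (trunk u≈240 of 480, front corners of its base at v≈93). I'll measure its lateral and lengthwise position from this wrist view.

Run:
```python
from h import *
d=snap('top');p=lambda *q:np.array(q)/2.99+[130,70]
print('cap',rect(cast(d,p((135,46),(210,57),(185,200),(112,192)),.132)))
w=snap('wrist');o=observe();R=o['tool_rot'];P=o['position']
h=cv2.cvtColor(w['frame'],cv2.COLOR_RGB2HSV);m=((h[...,1]<70)&(h[...,2]>50)).astype(np.uint8);m[:,:270]=0;m[:,370:]=0;m[:90]=0;m[250:]=0
m=cv2.morphologyEx(m,cv2.MORPH_OPEN,np.ones((3,3),np.uint8))
n,l,st,_=cv2.connectedComponentsWithStats(m);k=1+st[1:,4].argmax();print(st[k])
for v in range(st[k,1],st[k,1]+st[k,3],6):
    u=np.where(l[v]==k)[0];
    if len(u)==0: continue
    c=cast(w,[(u[0],v),(u[-1],v)],.08)-P; b=cast(w,[(u[0],v),(u[-1],v)],.008)-P
    print(v,u[0],u[-1],'tool x mm @80',np.round(c@R[:,0]*1000,1),'y',np.round(c@R[:,1]*1000,1)[0],'| @8',np.round(b@R[:,0]*1000,1),np.round(b@R[:,1]*1000,1)[0])
cv2.imwrite('pics/m11.png',cv2.resize(w['frame'][90:250,250:390,::-1],(525,600),interpolation=cv2.INTER_CUBIC))
```

```text
cap [631.6 284.8 113.8  59.1  -6.4]
[ 300  102   42  134 4339]
102 320 323 tool x mm @80 [3.4 6.1] y -74.3 | @8 [4.1 7.4] -72.7
108 315 328 tool x mm @80 [-1.1 10.7] y -69.0 | @8 [-1.6 13.1] -66.2
114 313 330 tool x mm @80 [-2.9 12.6] y -63.8 | @8 [-3.8 15.4] -59.7
120 312 331 tool x mm @80 [-3.9 13.5] y -58.5 | @8 [-5.  16.6] -53.1
126 302 339 tool x mm @80 [-13.1  21. ] y -53.1 | @8 [-16.5  25.9] -46.4
132 302 338 tool x mm @80 [-13.2  20.2] y -47.6 | @8 [-16.6  24.9] -39.6
138 302 338 tool x mm @80 [-13.3  20.3] y -42.1 | @8 [-16.7  25. ] -32.8
144 302 338 tool x mm @80 [-13.4  20.4] y -36.5 | @8 [-16.8  25.1] -25.8
150 302 339 tool x mm @80 [-13.5  21.4] y -30.9 | @8 [-16.9  26.4] -18.8
156 300 340 tool x mm @80 [-15.4  22.5] y -25.2 | @8 [-19.4  27.8] -11.7
162 300 341 tool x mm @80 [-15.5  23.6] y -19.4 | @8 [-19.5  29.1] -4.6
168 300 340 tool x mm @80 [-15.6  22.8] y -13.6 | @8 [-19.6  28.1] 2.7
174 301 340 tool x mm @80 [-14.8  22.9] y -7.6 | @8 [-18.6  28.3] 10.1
180 301 339 tool x mm @80 [-14.9  22.1] y -1.7 | @8 [-18.7  27.2] 17.5
186 301 339 tool x mm @80 [-15.   22.2] y 4.4 | @8 [-18.8  27.4] 25.0
192 301 338 tool x mm @80 [-15.1  21.3] y 10.5 | @8 [-19.   26.3] 32.7
198 301 339 tool x mm @80 [-15.2  22.4] y 16.8 | @8 [-19.1  27.7] 40.4
204 300 338 tool x mm @80 [-16.3  21.6] y 23.1 | @8 [-20.5  26.6] 48.2
210 300 339 tool x mm @80 [-16.4  22.7] y 29.4 | @8 [-20.6  28. ] 56.1
216 303 336 tool x mm @80 [-13.5  19.8] y 35.9 | @8 [-17.   24.4] 64.2
222 307 331 tool x mm @80 [-9.5 14.9] y 42.4 | @8 [-12.   18.3] 72.3
228 315 323 tool x mm @80 [-1.4  6.8] y 49.1 | @8 [-2.   8.2] 80.5
234 316 322 tool x mm @80 [-0.4  5.8] y 55.8 | @8 [-0.7  7. ] 88.9
```

View pics/m11.png

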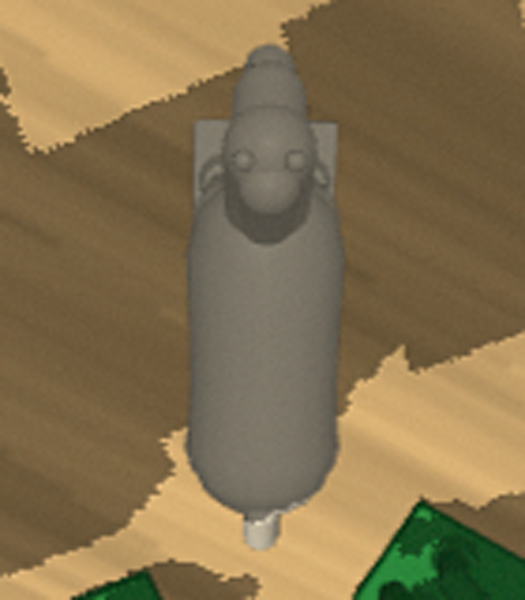

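The trunk's width measures 38 mm, as given. Its centre is +3.7 mm along tool x and +2 mm along tool y, so the shift is (0, -0.0043). The crop shows both base front corners and the trunk straight in the tool frame. The cap is at (631.6, 284.8) and measures 113.8×59.1. Descending to z≈0.077 and gripping.

```bash
python3 -m crank '[0,0,0,0,-0.0043,0,90, 0,0,0,0,0,-0.03,85, 0,0,0,0,0,-0.04,85, 0,0,0,0,0,-0.04,85, 0,0,0,0,0,-0.03,85, 0,0,0,0,0,-0.02,85, 0,0,0,0,0,-0.01,85, 0,0,0,0,0,0,85, 0,0,0,0,0,0,85]'
python3 -m crank '[0,0,0,0,0,0,60, 0,0,0,0,0,0,45, 0,0,0,0,0,0,35, 0,0,0,0,0,0,35, 0,0,0,0,0,0,35, 0,0,0,0,0,0,35, 0,0,0,0,0,0,35]' 40
```

```text
time_s: 26.4
position: [0.4538, -0.2224, 0.0802]
tool_rot: [[0.475, -0.88, 0.001], [-0.88, -0.475, -0.001], [0.001, -0.001, -1.0]]
ft_force: [1.1, -0.5, -0.4]
grip_width: 0.0725
time_s: 27.1
position: [0.4534, -0.222, 0.0802]
tool_rot: [[0.475, -0.88, 0.001], [-0.88, -0.475, -0.0], [0.001, -0.001, -1.0]]
ft_force: [-1.5, 1.9, 5.7]
grip_width: 0.0374
```

```bash
python3 -m crank '[0,0,0,0,0,0.005,35, 0,0,0,0,0,0.015,35, 0,0,0,0,0,0.03,35, 0,0,0,0,0,0.03,35, 0,0,0,0,0,0.03,35, 0,0,0,0,0,0.03,35, 0,0,0,0,0,0.025,35, 0,0,0,0,0,0.01,35, 0,0,0,0,0,0,35, 0,0,0,0,0,0,35]' 40
python3 -m crank '[0,0,0,0.006,0.016,0,35, 0,0,-0.05,0.01,0.03,0,35, 0,0,-0.06,0.01,0.03,0,35, 0,0,-0.06,0.01,0.03,0,35, 0,0,-0.06,0.01,0.03,0,35, 0,0,-0.06,0.01,0.03,0,35, 0,0,-0.06,0.01,0.03,0,35, 0,0,-0.06,0.01,0.03,0,35, 0,0,-0.06,0.01,0.03,0,35, 0,0,-0.06,0.01,0.03,0,35, 0,0,-0.05,0.01,0.03,0,35, 0,0,-0.043,0.01,0.03,0,35, 0,0,0,0.01,0.03,0,35, 0,0,0,0.01,0.03,0,35, 0,0,0,0.01,0.03,0,35, 0,0,0,0.01,0.03,0,35, 0,0,0,0.01,0.03,0,35, 0,0,0,0.01,0.01,0,35, 0,0,0,0.0036,0.002,0,35, 0,0,0,0,0,0,35]'
python3 -m crank '[0,0,0,0,0,0,35, 0,0,0,0,0,0,35]'
python3 - <<'E'
from h import *
o=observe();R=o['tool_rot'];print(np.degrees(np.arctan2(R[1,0],R[0,0])),o['position'],o['q'])
E
```

```text
time_s: 28.1
position: [0.4529, -0.2218, 0.2531]
tool_rot: [[0.475, -0.88, -0.002], [-0.88, -0.475, 0.001], [-0.002, 0.001, -1.0]]
ft_force: [0.2, 0.9, -3.4]
grip_width: 0.0375
time_s: 30.1
position: [0.6329, 0.2856, 0.2524]
tool_rot: [[-0.128, -0.992, -0.003], [-0.992, 0.128, -0.001], [0.001, 0.003, -1.0]]
ft_force: [-0.1, -0.2, -3.2]
grip_width: 0.0375
time_s: 30.3
position: [0.6327, 0.285, 0.2544]
tool_rot: [[-0.129, -0.992, -0.0], [-0.992, 0.129, -0.0], [0.0, 0.0, -1.0]]
ft_force: [0.6, -0.4, -3.1]
grip_width: 0.0376
-97.39756078283582 [0.63268753 0.28502529 0.25438133] [ 1.45042574e+01  3.70359556e+01  4.61995738e+01 -3.92393952e-03
  9.67846688e+01  1.11901357e+02]
```

```bash
python3 -m crank '[0,0,0,0,0.001,-0.01,35, 0,0,0,0,0,-0.015,35, 0,0,0,0,0,-0.01,35, 0,0,0,0,0,-0.004,35, 0,0,0,0,0,0,35, 0,0,0,0,0,0,35]'
python3 -m crank '[0,0,0,0,0,-0.001,35, 0,0,0,0,0,-0.001,35, 0,0,0,0,0,0,35, 0,0,0,0,0,0,35]'
```

```text
time_s: 30.9
position: [0.6331, 0.2869, 0.2159]
tool_rot: [[-0.128, -0.992, 0.001], [-0.992, 0.128, 0.0], [-0.0, -0.001, -1.0]]
ft_force: [0.3, -0.5, -2.5]
grip_width: 0.0372
time_s: 31.3
position: [0.6329, 0.2869, 0.2134]
tool_rot: [[-0.128, -0.992, 0.0], [-0.992, 0.128, 0.0], [-0.0, -0.0, -1.0]]
ft_force: [0.8, 0.2, -3.7]
grip_width: 0.0372
```

```bash
python3 -m crank '[0,0,0,0,0,-0.001,35, 0,0,0,0,0,-0.001,35, 0,0,0,0,0,0,35, 0,0,0,0,0,0,35]'
```

```text
time_s: 31.7
position: [0.633, 0.2869, 0.2122]
tool_rot: [[-0.128, -0.992, 0.001], [-0.992, 0.128, 0.0], [-0.0, -0.001, -1.0]]
ft_force: [-1.8, -0.3, 4.3]
grip_width: 0.0375
```

Contact felt at 0.2122, matching the expected 0.212. Releasing and rising.

```bash
python3 -m crank '[0,0,0,0,0,0,50, 0,0,0,0,0,0,60, 0,0,0,0,0,0,75, 0,0,0,0,0,0,90, 0,0,0,0,0,0,90, 0,0,0,0,0,0.01,90, 0,0,0,0,0,0.02,90, 0,0,0,0,0,0.03,90, 0,0,0,0,0,0.03,90, 0,0,0,0,0,0.02,90, 0,0,0,0,0,0,90]'
python3 -m crank '[0,0,0,-0.02,0,0,90, 0,0,0,-0.03,-0.02,0,90, 0,0,0,-0.03,-0.03,0,90, 0,0,0,-0.03,-0.04,0,90, 0,0,0,-0.03,-0.04,0,90, 0,0,0,-0.03,-0.04,0,90, 0,0,0,-0.02,-0.04,0,90, 0,0,0,-0.01,-0.04,0,90, 0,0,0,0,-0.04,0,90, 0,0,0,0,-0.04,0,90, 0,0,0,0,0,0,90, 0,0,0,0,0,0,90]'
python3 - <<'E'
from h import *
d=snap('top','t12.png');s=snap('scene','s12.png')
print('drum',whites(d,(250,100,300,155),.042),'bucket',whites(d,(405,90,470,150),.1))
cv2.imwrite('pics/m12.png',np.hstack([cv2.resize(s['frame'][120:300,380:500,::-1],(400,600),interpolation=cv2.INTER_CUBIC),cv2.resize(d['frame'][50:170,140:220,::-1],(400,600),interpolation=cv2.INTER_CUBIC)]))
E
```

```text
time_s: 32.8
position: [0.6333, 0.287, 0.3255]
tool_rot: [[-0.128, -0.992, 0.007], [-0.992, 0.128, 0.002], [-0.003, -0.007, -1.0]]
ft_force: [-0.1, 0.7, -0.1]
grip_width: 0.0765
time_s: 34.0
position: [0.4326, -0.0435, 0.3208]
tool_rot: [[-0.13, -0.992, -0.001], [-0.992, 0.13, 0.001], [-0.001, 0.001, -1.0]]
ft_force: [-1.1, -0.1, -0.1]
grip_width: 0.0771
drum [611.2  89.7  84.5  77.9   1.4] bucket [ 624.  -290.5   89.4   88.7  -64.3]
```

View pics/m12.png

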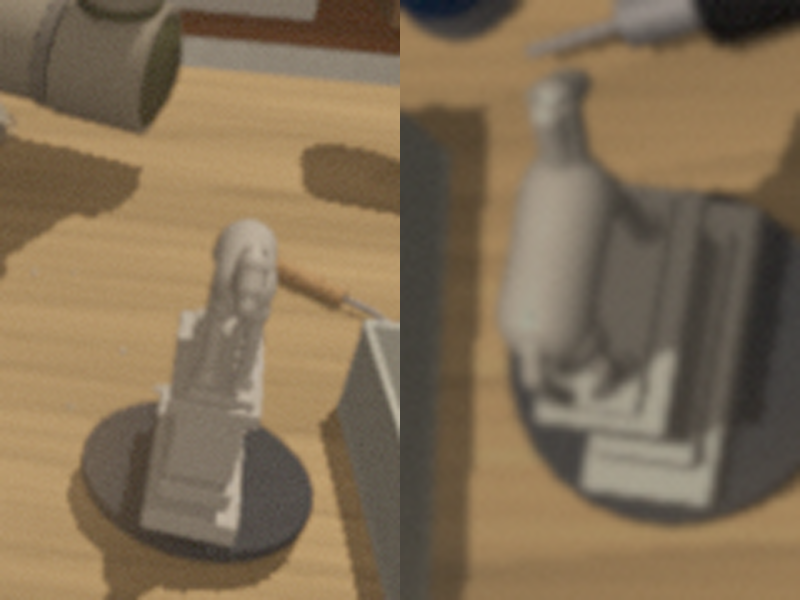

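The horse stands upright on the stack in both views. The drum and bucket haven't moved. I'll check its position with rays at the trunk's edges (right half, edges about 508/612 at v=250) and the rear corners of its base (545,400) and (640,410).

Run:
```python
from h import *
d=snap('top');p=lambda *q:(np.array(q)-[400,0])/5+[140,50]
t=cast(d,p((510,240),(606,250)),.209)[:,:2];print('trunk edges',t,t.mean(0),np.hypot(*(t[0]-t[1])))
a=np.radians(-7.3);X=np.array([np.cos(a),np.sin(a)]);Y=np.array([-X[1],X[0]]);C=np.array([.633,.286])
print('trunk lateral',(t.mean(0)-C)@Y)
for n,q,z in(('nose',(560,75),.235),('tail',(533,398),.19),('cap rear',(600,428),.132),('base rear',(590,405),.140)):
    w=cast(d,p(q),z)[0,:2];print(n,'along x mm',(w-C)@X*1000)
```

```text
trunk edges [[0.63955461 0.30863903]
 [0.63504458 0.26722556]] [0.63729959 0.2879323 ] 0.04165832528412934
trunk lateral 0.0024629622868581943
nose along x mm 68.70256372130032
tail along x mm -58.488104247426335
cap rear along x mm -58.08106954081122
base rear along x mm -49.6755948378029
```

All within about 3 mm laterally and at the base and cap edges. Handing in.

Run:
```python
from h import *
o=observe();print(o['time_s'],o['qvel'].round(2),o['ft_force'].round(1));print(close_job())
```

```text
34.15 [ 0.35  0.01 -0.36 -0.05  0.08 -0.17] [-1.1 -0.2  0.4]
the job is handed in; nothing more can be done
None
```

I stacked the plinth, block, cap and horse on the turntable in order. Each was set down at a felt contact of a few newtons at its expected height, and let go before the next. I handed in at about 34 s, and no verdict was reported.

**Centring and alignment:**
- The plinth measured within 1 mm of the wheel centre.
- The block and cap measured about 2–3 mm off the plinth centre, and all three were in line within about 3°. These were hand-read corners, and the block's came out oversized (107×53 mm against 100×46).
- The horse stands upright, about 2.5 mm off centre sideways, and its base and tail were within about 3 mm lengthwise. Its nose read about 8 mm short of the given 77 mm. I put that down to the nose height I assumed, since the base's rear edge agreed.
- **Bystanders:** the bucket and round base measured unchanged. The gripper was clear of everything when I handed in.

**Checks that disagreed:** the scene camera read the wheel and plinth about 8–9 mm farther out in x than the top camera. That is most likely because the visible sides were included in the outline, so I relied on the top view.

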